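# Hold an optics housing home in its corner nest

### The job

Swing the clamp arm of the corner nest well open (about 70 degrees or more), then lay the oblong aluminium housing flat on the nest plate, upright, its long side along the long stop and its end at the short stop. Press it firmly and fully home into the corner, against both steel stops at once with the sprung pins pushed in, and finish while still holding it pressed there, so that it can be screwed down. Do not ram it and leave the other parts on the table where they are.

Things in the scene. Friction and masses are not known exactly. Their poses are not given: they have to be found in the camera images.
- housing_center (a point): Centre of the loose housing: a plain aluminium block, 60 mm long (its x) by 40 mm wide (its y) by 50 mm high, standing upright on the table, with a dark round port on each of its two long sides and four small dark screw holes in its top; about 0.26 kg (varies). The point lies half-way up, 25 mm above its underside. Either end may face the short stop.
- nest_corner (a point): Inner corner of the nest: where its two stop faces meet, level with the top of the nest plate (12 mm above the table). The nest is a black plate fixed to the table, 190 x 160 x 12 mm: x -150 to +40, y -130 to +30 mm in this point's axes. The seat is on the -x, -y side: the seated housing's centre is at -30, -20, +25 mm. Plate, stops and pins are ground slippery (friction about 0.2).
- stop_end: The short steel stop bar, fixed on the nest plate; its flat face is the plane x = 0 of nest_corner and faces -x, from y = -65 to +10 mm, 16 mm high. Its origin is the centre of the underside of the nest plate (55 mm in -x, 50 mm in -y and 12 mm below nest_corner), with the same axes.
- stop_side: The long steel stop bar, fixed on the nest plate; its flat face is the plane y = 0 of nest_corner and faces -y, from x = -105 to -5 mm, 16 mm high. Origin and axes as for stop_end.
- pin_end (a joint): Travel (m) of the brass sprung pin, 8 mm thick, in the face of the short stop (at y = -20, z = +9 mm of nest_corner): 0 = stands 4 mm out of the face, 0.004 = pushed in flush. It pushes back with 1.6 N at first, 3.2 N when flush, and drives the housing off again when it is let go. A level push on the housing of about 13 to 18 N towards each stop holds it home well.
- pin_side (a joint): Travel (m) of the same kind of pin in the face of the long stop (at x = -30, z = +9 mm of nest_corner); same values and spring.
- clamp_knob (a point): Middle of the upright round black knob, 18 mm thick and 35 mm tall, at the end of the swing clamp's arm. The aluminium arm, 16 mm wide and 12 mm thick, lies level below the knob; the underside of the arm is 62 mm and the top of the knob 109 mm above the nest plate. Shut, the arm lies across above the seat and bars it from above.
- clamp_hinge (a point): A point on the clamp's upright pivot axis, at the height of clamp_knob, 100 mm from it; it stands on a steel post 22 mm thick on the nest plate, at x = +5, y = -105 mm of nest_corner.
- clamp (a joint): Angle (rad) of the clamp arm about its pivot: 0 = shut over the seat (the arm then points from the pivot at 112 degrees, counted from nest_corner's x towards its y), growing clockwise seen from above (knob moves over the short stop to beyond it) to its end stop at 1.9. Stiff enough to stay where it is left; needs under 1 N at the knob.
- post: Bystander: loose round aluminium post holder, 32 mm thick, 70 mm tall with a thin steel rod standing 20 mm above. Origin at the centre of its underside.
- cube: Bystander: loose small aluminium cube mount, 36 mm each way, with a round dark port on top. Origin at the centre of its underside.
- tube: Bystander: loose black lens tube ring, 48 mm across and 25 mm high, lying flat. Origin at the centre of its underside.
- driver: Bystander: loose black-handled screwdriver, 170 mm long, lying on the table. Origin under its middle.
Things that resemble listed ones, but are neither listed nor needed, are in the scene too. What is shaped like the part that bears housing_center but brown or red is not meant. What is shaped like the part that bears nest_corner but red is not meant.

How it is judged:
By the outcome, as a careful person would: the job done as asked, in the order asked, and still so for the second after the job is handed in, while the arm keeps its last pose, push and grip.
It also fails if it takes over 64 s, if anything falls off the work surface, if the arm or the gripper's body presses on something with over 40 N, if the wrist force passes 120 N, or if a joint passes its speed limit or range.

### The arm

A 7-joint arm with a two-finger parallel gripper is mounted at the origin on the work surface. World frame = base frame: x ahead of the robot, y to its left, z up, the work surface at z = 0. Lengths are in mm, angles in rad, forces in N, time in s.
With the tool pointing down it reaches from about 425 to 950 mm from the base axis. Payload 4.7 kg.
Tool frame: the origin (TCP) lies midway between the tips of the shut fingers; the grasp point (between the pads) lies 19 mm behind it; y points along the fingers, x is the direction in which the jaws open and shut, and the axes are right-handed (so a half turn about y gives the same grasp; the last joint's range is limited). The gripper opens to 85 mm and grips with 20 to 120 N. Pads are 22 mm wide; open, the fingers measure 114 mm over their backs; the gripper's body (76 mm by 85 mm) begins 54 mm behind the grasp point. The pads swing forward as they close: fully open they stand 13 mm farther back than shut.
Start: joints at [1.127, 0.469, -0.049, 1.532, 0.024, 1.141, -0.082], TCP at [272.076, -617.756, 231.335] pointing down, gripper open.
Joint ranges: [-2.59, 2.59], [-0.33, 1.99], [-1.39, 1.29], [0.1, 2.45], [-1.04, 4.18], [0.21, 1.99], [-2.66, 2.66]. Speed limits (rad/s): [2.57, 2.57, 3.14, 3.14, 3.14, 3.14, 3.14].

### API

Orientations are given as a unit quaternion [x, y, z, w].
In Python, from rig import bot, grab_frame, camera_info, finder gives the robot as it stands. The module is installed in compiled form; this text tells all that it offers.
- The arm moves only by the tool apply_moves, never from a script. Its argument "increments" is a list that holds one entry, the list of rows, each a list of 7 numbers: the shift along the tool's x, y, z in units of 30 mm (1.0 is 30 mm), then the turn, a rotation vector about the tool's x, y, z in units of 5 degrees (1.0 is 5 degrees), then the finger opening in mm, from 0 to 85.4. A call has 1 to 20 rows; each row shifts and turns the pose as measured when the row begins, along the tool's axes as they then stand; what a row does not reach is not made up. A row lasts 1/12 s, in which the tool goes at most 41.7 mm and 7.16 degrees, less where a joint would pass 70% of its speed; a pose out of reach is approached as far as the arm can. A call is refused whole if a number of a shift passes 1 or a number of a turn 1, either way. A call with a gripper value outside its range is refused whole. The fingers move at their own pace and stop on an object; "force" is the grip in N (left out, the last holds). Time passes only in rows, so rows that do not move let the fingers close. It gives the time, the measured TCP pose, the force and the opening at its end, in the units of the state.
- bot.get_state(): the state, without advancing time (a new reading comes with each control period).
- grab_frame(name): name is "scene" or "top"; returns (picture, depth): 384x512x3 uint8, red, green, blue; 384x512 float32, mm along the optical axis (not along the pixel's ray), 0 where there is no reading.
- camera_info(name): a dict with "mtx" (3x3 intrinsics, pixels), "k1" (the pictures are not rectified: a ray, as slopes to the right and down, at radius r is drawn at 1 + k1 r^2 times it, then the intrinsics apply), "R" (3x3) and "t" (3): a world point X has camera coordinates R X + t. Camera axes: x right, y down, z forward; pixel columns grow to the right and rows downward; lengths in mm; the calibration is good to about 2 mm. A picture is of the moment at which its call begins. camera_info takes no time and is no camera call.
- bot.job_done(): hands the job in, once; it reports no verdict.
Trained networks look in the newest picture that a camera, given by its name, has taken for a name from the list of things; names that differ only in an ending like _2 or _b are one class to them, and where a whole thing is asked for, a point or a joint stands for the part that bears it (a point fixed in the world has none). Each returns a list of dicts, best first, with "score" (0 to 1); they miss things now and then, are a little off and sometimes report something else, mostly with a low value. They report only what shows in the picture. A call takes as long as a camera call. They do not tell look-alikes from the thing itself.
- finder.look_for(name, camera): "position" ([x, y, z] in mm, in world coordinates, good to about 4 mm: the middle of the surface that is visible of it).
- finder.masks_of(name, camera): "region" (384x512 bool, what is visible of it).
- finder.pinpoint(name, camera): "position" ([x, y, z] in mm, in world coordinates, good to about 4 mm: a listed point, or the origin of a listed thing).
The state is a dict: "time": time; "qpos": joint angles; "qd": joint speeds; "tau": joint torques, N m; "tool_pos": TCP position; "tcp_rot": TCP orientation; "wrist_force": force on the tool from outside, world axes, zero at the start; "torque": the same for the moment, N m; "grip_width": finger opening in mm.
Only numpy, scipy, OpenCV 4.12 (cv2) and the standard library are available. Lean on these libraries where they do the work, as an engineer would, in place of code of your own. Each camera call takes 0.05 s, during which the arm holds its last target. There are 200 camera calls.

## Working session

There is one attempt and no reset: what is moved stays moved. The work goes in short steps, Python scripts to look and compute and a tool call to move; the robot and the scene stay as the last step left them, time stands still between calls to the robot, and variables do not carry over. Pictures are saved under pics/ and viewed, about 8 in all and at most 12, crops included, and the job is handed in when it is done.

Besides the shell and the picture viewer there is one more tool, called after ">>>" by a JSON object that holds its "api" and its "payload", one argument or row to a line. apply_moves: Moves the arm, as the interface text tells. Its arguments: {"type":"object","properties":{"increments":{"type":"array","items":{"type":"array","items":{"type":"array","items":{"type":"number"}}}},"force":{"type":"number"}},"required":["increments"]}

```bash
mkdir -p pics
python3 - <<'E'
from rig import bot, grab_frame, camera_info, finder
import cv2, numpy as np
s=bot.get_state(); print({k:np.round(v,3).tolist() for k,v in s.items()})
for c in ["scene","top"]:
    p,d=grab_frame(c); cv2.imwrite(f"pics/{c}0.png",cv2.cvtColor(p,cv2.COLOR_RGB2BGR)); np.savez(f"{c}0.npz",p=p,d=d)
    i=camera_info(c); print(c,np.round(i['mtx'],1).tolist(),i['k1'],np.round(i['R'],3).tolist(),np.round(i['t'],1).tolist())
    for n in ["housing_center","nest_corner","stop_end","clamp_knob","clamp_hinge","post","cube","tube","driver"]:
        print(c,n,[(np.round(r['position']).tolist(),round(r['score'],2)) for r in finder.pinpoint(n,c)[:5]])
a=[cv2.imread(f"pics/{c}0.png") for c in ["scene","top"]]
E
```

```text
{'time': 0.0, 'qpos': [1.127, 0.469, -0.049, 1.534, 0.024, 1.141, -0.082], 'qd': [-0.0, 0.0, 0.001, -0.0, 0.002, 0.001, 0.0], 'tau': [-0.001, -51.032, -0.047, -23.772, 0.011, 0.007, 0.0], 'tool_pos': [271.804, -617.199, 230.25], 'tcp_rot': [-0.592, 0.387, -0.386, 0.593], 'wrist_force': [0.169, -0.011, -0.254], 'torque': [0.005, 0.022, 0.033], 'grip_width': 85.456}
scene [[432.3, 0.0, 256.4], [0.0, 432.3, 191.5], [0.0, 0.0, 1.0]] -0.10001372721876922 [[0.413, 0.911, 0.016], [0.645, -0.28, -0.711], [-0.643, 0.303, -0.703]] [-205.1, -258.5, 1445.4]
scene housing_center [([615.0, -194.0, 25.0], 0.75), ([582.0, -78.0, 22.0], 0.71), ([727.0, -172.0, 24.0], 0.6)]
scene nest_corner [([307.0, 438.0, 12.0], 0.98), ([277.0, -285.0, 10.0], 0.94), ([535.0, 217.0, 14.0], 0.85)]
scene stop_end [([230.0, -346.0, -3.0], 0.84), ([266.0, 379.0, -3.0], 0.64), ([485.0, 155.0, 1.0], 0.6)]
scene clamp_knob [([504.0, 199.0, 105.0], 0.94), ([246.0, -304.0, 101.0], 0.87), ([279.0, 424.0, 106.0], 0.64)]
scene clamp_hinge [([300.0, -388.0, 102.0], 0.73), ([553.0, 112.0, 105.0], 0.67), ([333.0, 341.0, 101.0], 0.
[... 334 characters left out ...]
.0, -0.024], [-0.983, 0.022, -0.182], [0.183, 0.02, -0.983]] [42.1, 497.8, 1306.5]
top housing_center [([619.0, -198.0, 27.0], 0.82), ([728.0, -168.0, 28.0], 0.74), ([587.0, -81.0, 24.0], 0.5)]
top nest_corner [([277.0, -287.0, 11.0], 0.82), ([535.0, 213.0, 10.0], 0.7)]
top stop_end []
top clamp_knob [([503.0, 196.0, 107.0], 0.75), ([245.0, -297.0, 106.0], 0.62), ([283.0, 420.0, 104.0], 0.52)]
top clamp_hinge [([297.0, -384.0, 104.0], 0.75), ([551.0, 116.0, 102.0], 0.74), ([334.0, 341.0, 103.0], 0.62)]
top post [([533.0, 214.0, 12.0], 0.49), ([484.0, -268.0, -4.0], 0.47)]
top cube [([482.0, -96.0, -1.0], 0.57)]
top tube [([356.0, -160.0, 2.0], 0.63)]
top driver [([717.0, -355.0, 1.0], 0.83)]
```

View pics/top0.png

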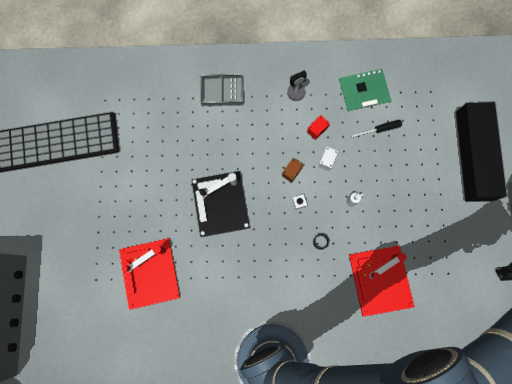

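View pics/scene0.png

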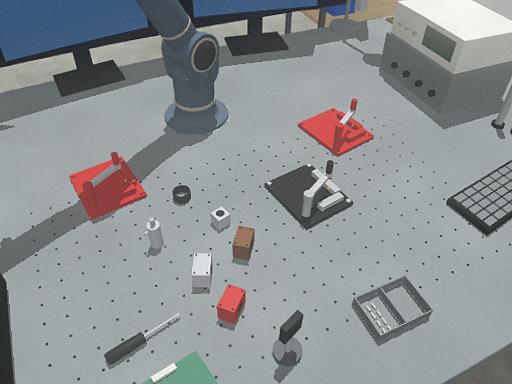

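The black nest (top image near 220,203) is the one meant; the nests at (150,273) and (381,280) are red. The silver block (328,157) fits the housing; (292,170) is brown and (318,127) is red. I'll confirm with an enlarged crop and fit precise poses.

```bash
cat > h.py <<'E'
import numpy as np, cv2
from rig import bot, grab_frame, camera_info, finder
from scipy.spatial.transform import Rotation as Ro
def cloud(c,d,z=None):
    """world map from depth, or from rays cut with plane z"""
    i=camera_info(c); K=np.array(i['mtx'],float); R=np.array(i['R']); t=np.array(i['t'])
    v,u=np.mgrid[:384,:512]
    n=cv2.undistortPoints(np.stack([u,v],-1).reshape(-1,1,2).astype(float),K,np.array([i['k1'],0,0,0.])).reshape(384,512,2)
    ray=np.dstack([n,np.ones((384,512))])@R; o=-R.T@t
    if z is None: w=o+ray*d[...,None]; w[d<=0]=np.nan; return w
    return o+ray*((z-o[2])/ray[...,2])[...,None]
def rect(P):
    (cx,cy),(w,h),a=cv2.minAreaRect(P.astype(np.float32))
    if w<h: w,h,a=h,w,a+90
    return np.round([cx,cy,w,h,(a+90)%180-90],1)   # long-axis angle deg
def tool():
    s=bot.get_state(); M=Ro.from_quat(s['tcp_rot']).as_matrix()
    return s,M
E
python3 - <<'E'
from h import *
s,M=tool(); print(np.round(M,3).tolist())
for c in ["top","scene"]:
    f=np.load(c+"0.npz"); p,d=f['p'].astype(int),f['d']; W=cloud(c,d)
    tb=(abs(W[...,0]-600)<100)&(abs(W[...,1]-20)<60)&(W[...,2]<15); print(c,"table z",np.median(W[tb][:,2]))
    near=lambda x,y,r:(np.hypot(W[...,0]-x,W[...,1]-y)<r)
    m=near(617,-196,50)&(W[...,2]>43); print("housing depth top",m.sum(),rect(W[m][:,:2]),np.median(W[m][:,2]))
    W50=cloud(c,d,50); P=W50[m]; print(" ray50",rect(P[:,:2]),P.mean(0)[:2])
    m=near(500,197,25)&(W[...,2]>112); Wk=cloud(c,d,121); print("knob",m.sum(),W[m].mean(0),Wk[m].mean(0))
    m=near(552,114,18)&(W[...,2]>70);print("hinge top",m.sum(),W[m].mean(0),W[m].max(0))
    W12=cloud(c,d,12); dark=(p.max(2)<60)&(np.hypot(W12[...,0]-485,W12[...,1]-158)<140)&~(W[...,2]>30)
    n,l,st,_=cv2.connectedComponentsWithStats(dark.astype(np.uint8)); k=1+np.argmax(st[1:,4]); print("plate",st[k],rect(W12[l==k][:,:2]))
    st_=near(520,190,90)&(W[...,2]>22)&(W[...,2]<34); print("stops px",st_.sum())
p=np.load("top0.npz")['p'][...,::-1]
a=cv2.resize(p[160:245,180:265],None,fx=5,fy=5,interpolation=2); b=cv2.resize(p[105:215,275:375],(390,425),interpolation=2)
cv2.imwrite("pics/crop1.png",np.hstack([a,b]))
E
```

```text
[[0.403, 0.0, 0.915], [-0.915, -0.0, 0.403], [0.0, -1.0, 0.0]]
top table z -0.4028578163555494
housing depth top 237 [ 616.4 -193.4   61.4   39.6  -24. ] 49.125281816930965
 ray50 [ 615.1 -192.9   61.5   39.6  -24.3] [ 615.3389498  -193.01162221]
knob 29 [500.08093588 197.87529716 119.75318499] [499.83574991 197.68642932 121.        ]
hinge top 73 [548.1306387  112.68812441  86.47995543] [562.20002697 129.14023536  91.73383418]
plate [ 192  171   57   65 2072] [482.1 155.1 187.2 160.1   9.2]
stops px 286
scene table z -0.31545500445582775
housing depth top 425 [ 620.1 -190.7   62.    40.3  -25.2] 49.03093091369408
 ray50 [ 623.3 -191.9   64.3   40.9  -24.9] [ 623.42855678 -191.80407006]
knob 41 [507.09594326 199.28999043 119.55160258] [508.44364172 198.24568917 121.        ]
hinge top 111 [556.40869265 113.21233875  84.58699639] [567.49456816 129.84634349  90.43015638]
plate [292 213   4   4   6] [542.7  83.3  12.6   2.2  10.2]
stops px 375
```

View pics/crop1.png

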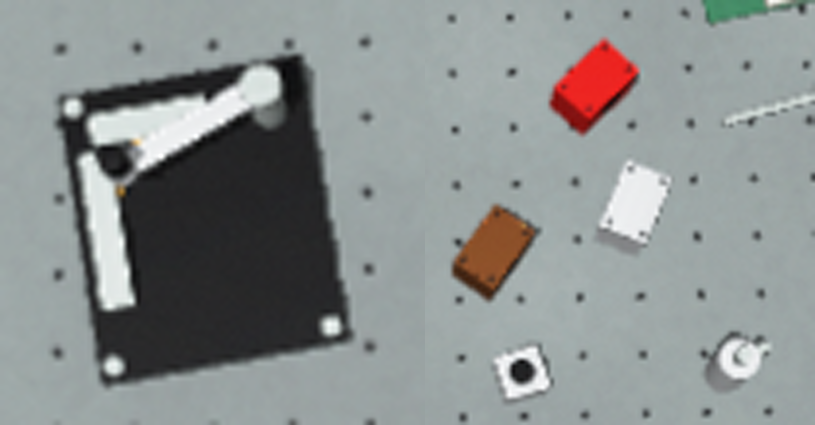

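The crop confirms it: the silver block with four screw holes is the housing, and the black nest has its clamp shut with the knob over the corner. Moving towards the knob in an arc around the base.

>>> {"api": "apply_moves", "payload": {
  "increments": [
    [[-0.13, 0, 1, 0, -0.51, 0, 85], [-0.13, 0, 1, 0, -0.51, 0, 85], [-0.13, 0, 1, 0, -0.51, 0, 85], [-0.13, 0, 1, 0, -0.51, 0, 85], [-0.13, 0, 1, 0, -0.51, 0, 85], [-0.13, 0, 1, 0, -0.51, 0, 85], [-0.13, 0, 1, 0, -0.51, 0, 85], [-0.13, 0, 1, 0, -0.51, 0, 85], [-0.13, 0, 1, 0, -0.51, 0, 85], [-0.13, 0, 1, 0, -0.51, 0, 85], [-0.13, 0, 1, 0, -0.51, 0, 85], [-0.13, 0, 1, 0, -0.51, 0, 85], [-0.13, 0, 1, 0, -0.51, 0, 85], [-0.13, 0, 1, 0, -0.51, 0, 85], [-0.13, 0, 1, 0, -0.51, 0, 85], [-0.13, 0, 1, 0, -0.51, 0, 85], [-0.13, 0, 1, 0, -0.51, 0, 85], [-0.13, 0, 1, 0, -0.51, 0, 85], [-0.13, 0, 1, 0, -0.51, 0, 85], [-0.13, 0, 1, 0, -0.51, 0, 85]]
  ]
}}

```text
time: 2.67
tool_pos: [608.5, -123.6, 228.0]
tcp_rot: [0.705, -0.086, 0.087, -0.699]
wrist_force: [0.7, -0.6, -0.3]
grip_width: 84.9
```

```bash
cat >> h.py <<'E'
def go(x,y,z,ang):
    """rows worth of shift/turn still to go to TCP xyz with tool x at world angle ang (deg)"""
    s,M=tool(); p=np.array(s['tool_pos']); d=M.T@(np.array([x,y,z])-p)/30
    a=np.radians(ang); G=np.array([[np.cos(a),0,-np.sin(a)],[np.sin(a),0,np.cos(a)],[0,-1,0]])
    r=Ro.from_matrix(M.T@G).as_rotvec(degrees=True)/5
    print("t",round(s['time'],2),"pos",np.round(p,1),"ang",round(np.degrees(np.arctan2(M[1,0],M[0,0])),2),"F",np.round(s['wrist_force'],1),"T",np.round(s['torque'],2),"w",round(s['grip_width'],1))
    print("  to go: shift",np.round(d,2),"turn",np.round(r,2))
E
python3 - <<'E'
from h import *
go(503.5,198.5,180,30)
f=np.load("scene0.npz"); p,d=f['p'].astype(int),f['d']; W12=cloud("scene",d,12)
print(bot.get_state()['qpos'])
for th in (45,60,75):
    dark=(p.max(2)<th)&(np.hypot(W12[...,0]-485,W12[...,1]-158)<140)
    n,l,st,_=cv2.connectedComponentsWithStats(dark.astype(np.uint8)); k=1+np.argmax(st[1:,4]); print("plate",st[k],rect(W12[l==k][:,:2]))
for c in ("top","scene"):
    f=np.load(c+"0.npz"); p,d=f['p'].astype(int),f['d']; W28=cloud(c,d,28); W=cloud(c,d)
    br=(p.min(2)>120)&(W[...,2]>20)&(W[...,2]<36)&(np.hypot(W[...,0]-500,W[...,1]-190)<90)
    n,l,st,_=cv2.connectedComponentsWithStats(br.astype(np.uint8),connectivity=4)
    for k in range(1,n):
        if st[k,4]>25: print(c,"stop",st[k],rect(W28[l==k][:,:2]))
E
```

```text
t 2.67 pos [ 608.5 -123.6  228. ] ang -14.0 F [ 0.7 -0.6 -0.3] T [ 0.03 -0.06  0.07] w 84.9
  to go: shift [-6.    1.51  9.58] turn [ 0.1  -8.8  -0.01]
[ 0.42693053  0.41379801 -0.4040163   1.65687695  0.18749042  1.10742988
 -0.27495431]Traceback (most recent call last):
  File "<stdin>", line 7, in <module>
    return _wrapfunc(a, 'argmax', axis=axis, out=out, **kwds)
    return bound(*args, **kwds)
ValueError: attempt to get argmax of an empty sequence
```

>>> {"api": "apply_moves", "payload": {
  "increments": [
    [[-0.54, 0.1, 0.87, 0, -0.8, 0, 85], [-0.48, 0.1, 0.91, 0, -0.8, 0, 85], [-0.42, 0.1, 0.94, 0, -0.8, 0, 85], [-0.35, 0.1, 0.96, 0, -0.8, 0, 85], [-0.28, 0.1, 0.99, 0, -0.8, 0, 85], [-0.21, 0.1, 1, 0, -0.8, 0, 85], [-0.14, 0.1, 1, 0, -0.8, 0, 85], [-0.07, 0.1, 1, 0, -0.8, 0, 85], [0, 0.1, 1, 0, -0.8, 0, 85], [0.07, 0.1, 1, 0, -0.8, 0, 85], [0.14, 0.1, 1, 0, -0.8, 0, 85]]
  ]
}}

```text
time: 3.58
tool_pos: [498.1, 208.9, 193.3]
tcp_rot: [0.683, 0.199, -0.193, -0.675]
wrist_force: [0.3, 0.4, 0.7]
grip_width: 84.9
```

Run:
```python
from h import *
go(503.5,198.5,160,30)
f=np.load("scene0.npz"); p,d=f['p'].astype(int),f['d']; W12=cloud("scene",d,12)
for th in (80,95,110):
    dark=(p.max(2)<th)&(np.hypot(W12[...,0]-485,W12[...,1]-158)<135)
    n,l,st,_=cv2.connectedComponentsWithStats(dark.astype(np.uint8)); k=1+np.argmax(st[1:,4]); print("plate",st[k],rect(W12[l==k][:,:2]))
for c in ("top","scene"):
    f=np.load(c+"0.npz"); p,d=f['p'].astype(int),f['d']; W28=cloud(c,d,28); W=cloud(c,d)
    br=(p.min(2)>120)&(W[...,2]>20)&(W[...,2]<36)&(np.hypot(W[...,0]-500,W[...,1]-190)<90)
    n,l,st,_=cv2.connectedComponentsWithStats(br.astype(np.uint8),connectivity=4)
    for k in range(1,n):
        if st[k,4]>25: print(c,"stop",st[k],rect(W28[l==k][:,:2]))
```

```text
t 3.58 pos [498.1 208.9 193.3] ang 32.15 F [0.3 0.4 0.7] T [ 0.07 -0.03 -0.05] w 84.9
  to go: shift [-0.04  1.12 -0.38] turn [0.15 0.43 0.05]
plate [ 265  165   88   65 1577] [490.1 155.  194.5 164.6   9.2]
plate [ 265  165   88   65 2202] [490.5 154.8 195.7 165.6   9.8]
plate [ 264  165   89   65 2302] [490.1 154.1 198.5 168.9   9.3]
top stop [198 179  23  10 118] [541.1 188.6  73.5  21.7 -80.8]
top stop [196 191  11  31 181] [472.  215.2  99.8  19.7   9.6]
scene stop [312 169  12  10  64] [443.  210.8  31.5  27.   23.8]
scene stop [325 179  16  13  93] [501.7 222.3  47.1  21.5   6.1]
scene stop [318 192  26  17 182] [548.8 189.5  79.1  26.8 -78.8]
```

>>> {"api": "apply_moves", "payload": {
  "increments": [
    [[0, 0.6, -0.2, 0.15, 0.3, 0, 85], [0, 0.5, -0.2, 0, 0, 0, 85], [0, 0.6, 0, 0, 0, 0, 85], [0, 0.6, 0, 0, 0, 0, 85], [0, 0.6, 0, 0, 0, 0, 85], [0, 0.3, 0, 0, 0, 0, 85], [0, 0, 0, 0, 0, 0, 85]]
  ]
}}

```text
time: 4.17
tool_pos: [502.8, 210.9, 96.6]
tcp_rot: [-0.678, -0.197, 0.189, 0.683]
wrist_force: [-0.5, -0.4, 0.2]
grip_width: 85.2
```

Run:
```python
from h import *
go(503.2,197.5,93,31)
```

```text
t 4.17 pos [502.8 210.9  96.6] ang 31.68 F [-0.5 -0.4  0.2] T [-0.   -0.02  0.06] w 85.2
  to go: shift [-0.22  0.12 -0.39] turn [-0.05  0.14  0.15]
```

>>> {"api": "apply_moves", "payload": {
  "increments": [
    [[-0.2, 0.1, -0.4, 0, 0, 0, 85], [0, 0, 0, 0, 0, 0, 85], [0, 0, 0, 0, 0, 0, 85]]
  ]
}}

```text
time: 4.42
tool_pos: [505.1, 196.6, 94.6]
tcp_rot: [-0.678, -0.198, 0.188, 0.683]
wrist_force: [-0.8, 1.1, -0.1]
grip_width: 85.2
```

Run:
```python
from h import *
go(503.2,197.5,93,31)
```

```text
t 4.42 pos [505.1 196.6  94.6] ang 31.68 F [-0.8  1.1 -0.1] T [ 0.03  0.01 -0.01] w 85.2
  to go: shift [-0.04  0.05  0.06] turn [-0.04  0.14  0.17]
```

Position is good. Closing gently on the knob.

>>> {"api": "apply_moves", "payload": {
  "force": 20,
  "increments": [
    [[0, 0, 0, 0, 0, 0, 14], [0, 0, 0, 0, 0, 0, 14], [0, 0, 0, 0, 0, 0, 14], [0, 0, 0, 0, 0, 0, 14], [0, 0, 0, 0, 0, 0, 14], [0, 0, 0, 0, 0, 0, 14], [0, 0, 0, 0, 0, 0, 14], [0, 0, 0, 0, 0, 0, 14]]
  ]
}}

```text
time: 5.08
tool_pos: [507.2, 196.4, 97.9]
tcp_rot: [-0.678, -0.199, 0.186, 0.683]
wrist_force: [0.6, -0.6, 0.8]
grip_width: 17.1
```

Run:
```python
from h import *
go(503.2,197.5,93,31)
```

```text
t 5.08 pos [507.2 196.4  97.9] ang 31.58 F [ 0.6 -0.6  0.8] T [-0.18  0.11 -0.05] w 17.1
  to go: shift [-0.1   0.16  0.1 ] turn [-0.02  0.12  0.23]
```

>>> {"api": "apply_moves", "payload": {
  "increments": [
    [[0.29, 0, -0.01, 0, 1, 0, 14], [0.29, 0, -0.01, 0, 1, 0, 14], [0.29, 0, -0.01, 0, 1, 0, 14], [0.29, 0, -0.01, 0, 1, 0, 14], [0.29, 0, -0.01, 0, 1, 0, 14], [0.29, 0, -0.01, 0, 1, 0, 14], [0.29, 0, -0.01, 0, 1, 0, 14], [0.29, 0, -0.01, 0, 1, 0, 14]]
  ]
}}

```text
time: 5.75
tool_pos: [574.5, 205.1, 97.9]
tcp_rot: [-0.704, 0.058, -0.066, 0.705]
wrist_force: [-0.5, -2.1, 1.1]
grip_width: 17.2
```

Run:
```python
from h import *
go(503.2,197.5,93,31)
p=bot.get_state()['tool_pos']; H=np.array([555.5,111]); v=p[:2]-H; print(np.hypot(*v),np.degrees(np.arctan2(v[1],v[0])))
```

```text
t 5.75 pos [574.5 205.1  97.9] ang -10.08 F [-0.5 -2.1  1.1] T [-0.54  0.25  0.01] w 17.2
  to go: shift [-2.3   0.13 -0.67] turn [ 0.02 -8.22  0.14]
96.00559436757047 78.5780560725323
```

>>> {"api": "apply_moves", "payload": {
  "increments": [
    [[0.29, 0, -0.01, 0, 1, 0, 14], [0.29, 0, -0.01, 0, 1, 0, 14], [0.29, 0, -0.01, 0, 1, 0, 14], [0.29, 0, -0.01, 0, 1, 0, 14], [0.29, 0, -0.01, 0, 1, 0, 14], [0.29, 0, -0.01, 0, 1, 0, 14], [0.29, 0, -0.01, 0, 1, 0, 14], [0.29, 0, -0.01, 0, 1, 0, 14], [0.29, 0, -0.01, 0, 1, 0, 14], [0.29, 0, -0.01, 0, 1, 0, 14], [0, 0, 0, 0, 0, 0, 14]]
  ]
}}

```text
time: 6.67
tool_pos: [640.5, 149.5, 98.0]
tcp_rot: [0.608, -0.367, 0.369, -0.6]
wrist_force: [-0.3, 0.2, 1.4]
grip_width: 17.0
```

Run:
```python
from h import *
go(503.2,197.5,93,31)
p=bot.get_state()['tool_pos']; H=np.array([555.5,111]); v=p[:2]-H; print(np.hypot(*v),np.degrees(np.arctan2(v[1],v[0])))
```

```text
t 6.67 pos [640.5 149.5  98. ] ang -62.67 F [-0.3  0.2  1.4] T [ 0.11 -0.11 -0.08] w 17.0
  to go: shift [-3.53  0.17 -3.33] turn [ 1.500e-01 -1.874e+01 -1.000e-02]
93.34274976201519 24.33765970143313
```

>>> {"api": "apply_moves", "payload": {
  "increments": [
    [[0, 0, 0, 0, 0, 0, 50], [0, 0, 0, 0, 0, 0, 50], [0, 0, 0, 0, 0, 0, 50], [0, -0.5, 0, 0, 0, 0, 60], [0, -0.8, 0, 0, 0, 0, 85], [0, -0.8, 0, 0, 0, 0, 85], [0, -0.8, 0, 0, 0, 0, 85], [0, -0.5, 0, 0, 0, 0, 85], [0, 0, 0, 0, 0, 0, 85]]
  ]
}}

```text
time: 7.42
tool_pos: [637.5, 156.0, 200.4]
tcp_rot: [0.612, -0.363, 0.36, -0.603]
wrist_force: [0.9, 1.1, -0.1]
grip_width: 84.7
```

Run:
```python
from h import *
go(617.5,-193,170,-24.5)
```

```text
t 7.42 pos [637.5 156.  200.4] ang -61.52 F [ 0.9  1.1 -0.1] T [ 0.06 -0.02  0.03] w 84.7
  to go: shift [ 9.91  1.13 -6.12] turn [ 0.16 -7.4  -0.02]
```

>>> {"api": "apply_moves", "payload": {
  "increments": [
    [[0.83, 0, -0.51, 0, -0.62, 0, 85], [0.8, 0, -0.56, 0, -0.62, 0, 85], [0.76, 0, -0.6, 0, -0.62, 0, 85], [0.73, 0, -0.64, 0, -0.62, 0, 85], [0.7, 0, -0.68, 0, -0.62, 0, 85], [0.66, 0, -0.71, 0, -0.62, 0, 85], [0.62, 0.1, -0.75, 0, -0.62, 0, 85], [0.58, 0.1, -0.78, 0, -0.62, 0, 85], [0.53, 0.1, -0.81, 0, -0.62, 0, 85], [0.49, 0.1, -0.84, 0, -0.62, 0, 85], [0.44, 0.1, -0.86, 0, -0.62, 0, 85], [0.4, 0.1, -0.89, 0, -0.62, 0, 85], [0, 0, 0, 0, 0, 0, 85]]
  ]
}}

```text
time: 8.5
tool_pos: [620.1, -197.7, 169.1]
tcp_rot: [0.698, -0.134, 0.119, -0.693]
wrist_force: [-0.3, -1.7, -0.5]
grip_width: 85.1
```

Run:
```python
from h import *
go(617.5,-193,120,-24.5)
p,d=grab_frame("scene"); cv2.imwrite("pics/scene1.png",cv2.resize(p[140:330,130:400,::-1],None,fx=2.5,fy=2.5)); np.savez("scene1.npz",p=p,d=d)
W=cloud("scene",d); m=(np.hypot(W[...,0]-505,W[...,1]-190)<260)&(W[...,2]>110)&(W[...,2]<126)&(W[...,1]>60)&(p.max(2)<90)
print("knob",m.sum(),np.nanmedian(W[m],0))
```

```text
t 8.5 pos [ 620.1 -197.7  169.1] ang -20.64 F [-0.3 -1.7 -0.5] T [-0.05  0.05  0.  ] w 85.1
  to go: shift [-0.1   1.64  0.13] turn [ 0.12  0.77 -0.23]
knob 42 [648.66461455 150.88604775 119.6627331 ]
```

View pics/scene1.png

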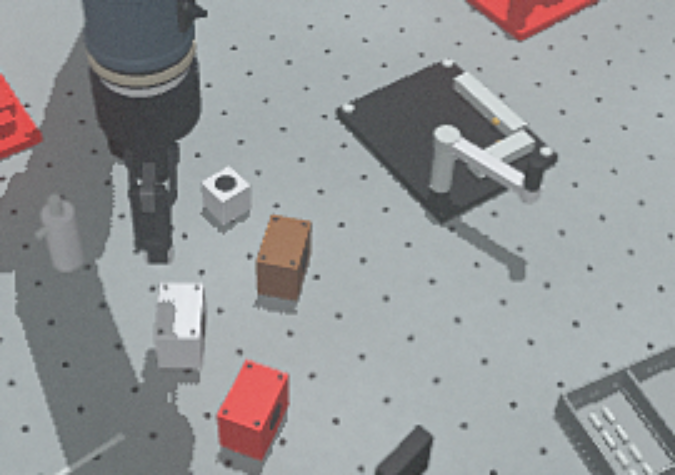

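Crop: clamp is open (knob at 537,175, past the short stop), silver housing at (180,325) with its port on the right side, undisturbed. Aligning and descending.

>>> {"api": "apply_moves", "payload": {
  "increments": [
    [[-0.1, 0.5, 0.13, 0.1, 0.77, -0.2, 85], [0, 0.5, 0, 0, 0, 0, 85], [0, 0.5, 0, 0, 0, 0, 85], [0, 0, 0, 0, 0, 0, 85], [0, 0, 0, 0, 0, 0, 85]]
  ]
}}

```text
time: 8.97
tool_pos: [618.1, -182.8, 119.5]
tcp_rot: [-0.689, 0.151, -0.147, 0.694]
wrist_force: [0.7, -0.1, -0.1]
grip_width: 85.0
```

Run:
```python
from h import *
go(617.5,-193,14,-24.6)
```

```text
t 8.97 pos [ 618.1 -182.8  119.5] ang -24.32 F [ 0.7 -0.1 -0.1] T [ 0.04  0.02 -0.03] w 85.0
  to go: shift [ 0.15  3.51 -0.34] turn [-0.06  0.06 -0.08]
```

>>> {"api": "apply_moves", "payload": {
  "increments": [
    [[0.15, 0.3, -0.34, 0, 0.06, -0.08, 85], [0, 0.6, 0, 0, 0, 0, 85], [0, 0.6, 0, 0, 0, 0, 85], [0, 0.2, 0, 0, 0, 0, 85], [0, 0, 0, 0, 0, 0, 85]]
  ]
}}

```text
time: 9.38
tool_pos: [621.2, -193.5, 68.8]
tcp_rot: [-0.689, 0.146, -0.153, 0.693]
wrist_force: [0.1, 0.0, -0.0]
grip_width: 84.8
```

Run:
```python
from h import *
go(617.5,-193,14,-24.6)
```

```text
t 9.38 pos [ 621.2 -193.5   68.8] ang -24.42 F [ 0.1  0.  -0. ] T [ 0.01 -0.01  0.03] w 84.8
  to go: shift [-0.13  1.83 -0.05] turn [-0.08  0.04  0.09]
```

>>> {"api": "apply_moves", "payload": {
  "increments": [
    [[-0.12, 0.2, -0.05, 0, 0, 0.1, 85], [0, 0, 0, 0, 0, 0, 85], [0, 0.4, 0, 0, 0, 0, 85], [0, 0.4, 0, 0, 0, 0, 85], [0, 0.4, 0, 0, 0, 0, 85], [0, 0.3, 0, 0, 0, 0, 85], [0, 0, 0, 0, 0, 0, 85]]
  ]
}}

```text
time: 9.97
tool_pos: [619.5, -194.4, 16.2]
tcp_rot: [-0.689, 0.148, -0.152, 0.693]
wrist_force: [-1.0, -0.4, 0.2]
grip_width: 85.2
```

Run:
```python
from h import *
go(617.5,-193,14,-24.6)
```

```text
t 9.97 pos [ 619.5 -194.4   16.2] ang -24.46 F [-1.  -0.4  0.2] T [0.01 0.05 0.01] w 85.2
  to go: shift [-0.08  0.07  0.01] turn [-0.09  0.03  0.05]
```

>>> {"api": "apply_moves", "payload": {
  "force": 60,
  "increments": [
    [[0, 0.02, 0, 0, 0, 0, 55], [0, 0, 0, 0, 0, 0, 55], [0, 0, 0, 0, 0, 0, 55], [0, 0, 0, 0, 0, 0, 55], [0, 0, 0, 0, 0, 0, 55], [0, 0, 0, 0, 0, 0, 55], [0, 0, 0, 0, 0, 0, 55]]
  ]
}}

```text
time: 10.55
tool_pos: [618.9, -193.9, 14.4]
tcp_rot: [-0.689, 0.148, -0.151, 0.694]
wrist_force: [-0.1, 0.1, -2.6]
grip_width: 59.3
```

Run:
```python
from h import *
go(617.5,-193,14,-24.6)
```

```text
t 10.55 pos [ 618.9 -193.9   14.4] ang -24.43 F [-0.1  0.1 -2.6] T [-0.   -0.04 -0.03] w 59.3
  to go: shift [-0.05  0.01  0.01] turn [-0.09  0.04  0.03]
```

>>> {"api": "apply_moves", "payload": {
  "increments": [
    [[0, -0.3, 0, 0, 0, 0, 55], [0, -0.7, 0, 0, 0, 0, 55], [0, -0.8, 0, 0, 0, 0, 55], [0, -0.8, 0, 0, 0, 0, 55], [0, -0.6, 0, 0, 0, 0, 55], [-0.4, -0.1, 0.4, 0, -0.2, 0, 55], [-0.69, 0, 0.73, 0, -0.52, 0, 55], [-0.65, 0, 0.76, 0, -0.52, 0, 55], [-0.62, 0, 0.79, 0, -0.52, 0, 55], [-0.58, 0, 0.81, 0, -0.52, 0, 55], [-0.55, 0, 0.84, 0, -0.52, 0, 55], [-0.51, 0, 0.86, 0, -0.52, 0, 55], [-0.47, 0, 0.89, 0, -0.52, 0, 55], [-0.43, 0, 0.91, 0, -0.52, 0, 55], [-0.39, 0, 0.92, 0, -0.52, 0, 55], [-0.34, 0, 0.94, 0, -0.52, 0, 55], [-0.3, 0, 0.96, 0, -0.52, 0, 55], [-0.25, 0, 0.8, 0, -0.5, 0, 55], [0, 0, 0.4, 0, 0, 0, 55], [0, 0, 0, 0, 0, 0, 55]]
  ]
}}

```text
time: 12.22
tool_pos: [467.3, 185.9, 123.9]
tcp_rot: [-0.704, -0.063, 0.058, 0.706]
wrist_force: [0.2, -0.9, -1.9]
grip_width: 59.0
```

Run:
```python
from h import *
go(491.8,174.8,100,9.3)
```

```text
t 12.22 pos [467.3 185.9 123.9] ang 9.79 F [ 0.2 -0.9 -1.9] T [-0.   -0.03 -0.03] w 59.0
  to go: shift [ 0.74  0.8  -0.51] turn [-0.02  0.1   0.09]
```

>>> {"api": "apply_moves", "payload": {
  "increments": [
    [[0.4, 0.4, -0.3, 0.07, 0.1, 0.06, 55], [0.34, 0.5, -0.2, 0, 0, 0, 55], [0, 0.5, 0, 0, 0, 0, 55], [0, 0.5, 0, 0, 0, 0, 55], [0, 0.3, 0, 0, 0, 0, 55], [0, 0, 0, 0, 0, 0, 55], [0, 0, 0, 0, 0, 0, 55]]
  ]
}}

```text
time: 12.8
tool_pos: [491.9, 172.0, 57.3]
tcp_rot: [-0.703, -0.059, 0.056, 0.706]
wrist_force: [0.6, 0.3, -2.8]
grip_width: 59.0
```

Run:
```python
from h import *
go(491.8,174.8,27,9.3)
p,d=grab_frame("scene"); cv2.imwrite("pics/scene2.png",cv2.resize(p[110:260,230:400,::-1],None,fx=4,fy=4,interpolation=2))
```

```text
t 12.8 pos [491.9 172.   57.3] ang 9.38 F [ 0.6  0.3 -2.8] T [ 0.05  0.02 -0.01] w 59.0
  to go: shift [0.01 1.01 0.09] turn [-0.05  0.02  0.06]
```

View pics/scene2.png

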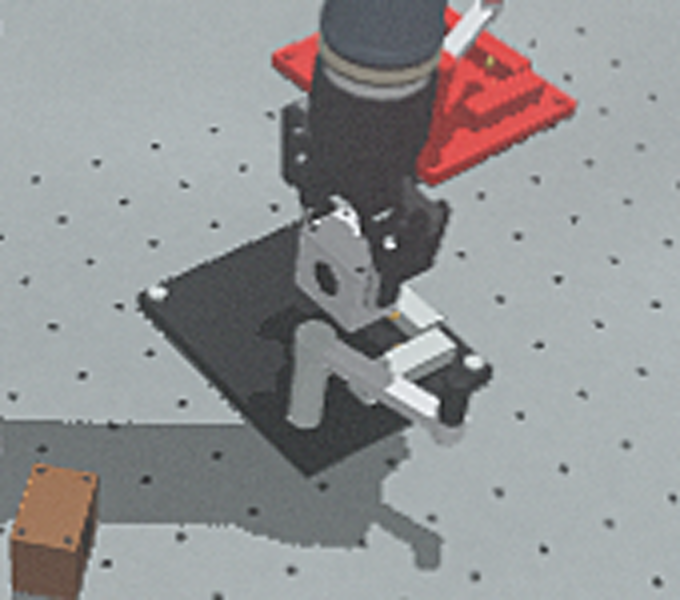

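The housing hangs upright at (345,275), between the clamp post and the stops, with the pins visible beside (395,330). Lowering onto the plate.

>>> {"api": "apply_moves", "payload": {
  "increments": [
    [[0, 0.3, 0.08, 0, 0, 0, 55], [0, 0.3, 0, 0, 0, 0, 55], [0, 0.15, 0, 0, 0, 0, 55], [0, 0, 0, 0, 0, 0, 55], [0, 0.05, 0, 0, 0, 0, 55], [0, 0.05, 0, 0, 0, 0, 55], [0, 0, 0, 0, 0, 0, 55]]
  ]
}}

```text
time: 13.43
tool_pos: [493.0, 175.4, 31.8]
tcp_rot: [-0.703, -0.061, 0.055, 0.707]
wrist_force: [0.1, -0.4, -2.8]
grip_width: 59.5
```

Run:
```python
from h import *
go(491.8,174.8,27,9.3)
```

```text
t 13.43 pos [493.  175.4  31.8] ang 9.39 F [ 0.1 -0.4 -2.8] T [0.02 0.03 0.04] w 59.5
  to go: shift [-0.04  0.16 -0.01] turn [-0.06  0.02  0.11]
```

>>> {"api": "apply_moves", "payload": {
  "increments": [
    [[0, 0.08, 0, 0, 0, 0.06, 55], [0, 0.08, 0, 0, 0, 0, 55], [0, 0.05, 0, 0, 0, 0, 55], [0, 0.04, 0, 0, 0, 0, 55], [0, 0, 0, 0, 0, 0, 55]]
  ]
}}

```text
time: 13.85
tool_pos: [493.8, 175.9, 26.8]
tcp_rot: [-0.703, -0.059, 0.056, 0.706]
wrist_force: [-1.2, 0.1, -2.1]
grip_width: 59.5
```

Run:
```python
from h import *
go(491.8,174.8,27,9.3)
```

```text
t 13.85 pos [493.8 175.9  26.8] ang 9.37 F [-1.2  0.1 -2.1] T [-0.05  0.01  0.01] w 59.5
  to go: shift [-0.07 -0.01 -0.02] turn [-0.04  0.01  0.06]
```

>>> {"api": "apply_moves", "payload": {
  "increments": [
    [[0, 0.05, 0, 0, 0, 0, 55], [0, 0.05, 0, 0, 0, 0, 55], [0, 0, 0, 0, 0, 0, 55]]
  ]
}}

```text
time: 14.1
tool_pos: [494.4, 176.2, 26.9]
tcp_rot: [-0.704, -0.06, 0.056, 0.705]
wrist_force: [1.0, -0.3, -3.1]
grip_width: 59.1
```

Run:
```python
from h import *
go(504.6,189.1,27,9.3)
```

```text
t 14.1 pos [494.4 176.2  26.9] ang 9.35 F [ 1.  -0.3 -3.1] T [0.06 0.   0.03] w 59.1
  to go: shift [ 0.41 -0.    0.37] turn [-0.02  0.01  0.07]
```

>>> {"api": "apply_moves", "payload": {
  "increments": [
    [[0, 0.1, 0, 0, 0, 0, 55], [0, 0.1, 0, 0, 0, 0, 55], [0, 0.1, 0, 0, 0, 0, 55]]
  ]
}}

```text
time: 14.35
tool_pos: [494.9, 176.3, 26.3]
tcp_rot: [0.707, 0.059, -0.055, -0.703]
wrist_force: [-7.5, -4.6, 31.5]
grip_width: 59.3
```

Run:
```python
from h import *
go(504.6,189.1,27,9.3)
```

```text
t 14.35 pos [494.9 176.3  26.3] ang 9.3 F [-7.5 -4.6 31.5] T [-0.65  2.52  0.14] w 59.3
  to go: shift [ 0.39 -0.02  0.37] turn [0.06 0.   0.06]
```

>>> {"api": "apply_moves", "payload": {
  "increments": [
    [[0, 0, 0, -0.1, 0, 0, 55], [0, 0, 0, 0, 0, 0, 55], [0.1, 0, 0.1, 0, 0, 0, 55], [0.1, 0, 0.1, 0, 0, 0, 55], [0, 0, 0, 0, 0, 0, 55]]
  ]
}}

```text
time: 14.77
tool_pos: [500.9, 184.3, 26.7]
tcp_rot: [0.709, 0.06, -0.054, -0.7]
wrist_force: [-0.3, 0.7, 4.5]
grip_width: 59.0
```

Run:
```python
from h import *
go(504.6,189.1,26.5,9.3)
```

```text
t 14.77 pos [500.9 184.3  26.7] ang 9.31 F [-0.3  0.7  4.5] T [ 0.19  0.22 -0.04] w 59.0
  to go: shift [0.15 0.01 0.14] turn [0.15 0.   0.09]
```

>>> {"api": "apply_moves", "payload": {
  "increments": [
    [[0, 0, 0, 0.1, 0, 0, 55], [0, 0, 0, 0.05, 0, 0, 55], [0, 0.04, 0, 0, 0, 0, 55], [0, 0.04, 0, 0, 0, 0, 55]]
  ]
}}

```text
time: 15.1
tool_pos: [501.0, 184.4, 26.3]
tcp_rot: [0.705, 0.059, -0.055, -0.705]
wrist_force: [-4.7, -2.0, 15.9]
grip_width: 59.4
```

Run:
```python
from h import *
go(504.6,189.1,26.5,9.3)
```

```text
t 15.1 pos [501.  184.4  26.3] ang 9.27 F [-4.7 -2.  15.9] T [-0.18  1.34  0.1 ] w 59.4
  to go: shift [ 0.14 -0.01  0.14] turn [ 0.01 -0.01  0.06]
```

>>> {"api": "apply_moves", "payload": {
  "increments": [
    [[0.06, 0, 0.06, 0, 0, 0, 55], [0.06, 0, 0.06, 0, 0, 0, 55], [0, 0, 0, 0, 0, 0, 55]]
  ]
}}

```text
time: 15.35
tool_pos: [501.7, 185.3, 26.5]
tcp_rot: [0.707, 0.056, -0.057, -0.703]
wrist_force: [-0.5, 0.6, 1.8]
grip_width: 59.1
```

```bash
cat >> h.py <<'E'
def fl(yaw=9.3):
    s,M=tool(); F=np.array(s['wrist_force']); print("F tool-x %.1f tool-z %.1f down %.1f"%(F@M[:,0],F@M[:,2],F[2]),"T tool",np.round(M.T@np.array(s['torque']),2),"qd",np.abs(s['qd']).max().round(3))
E
python3 - <<'E'
from h import *
go(504.6,189.1,26.5,9.3); fl()
E
```

```text
t 15.35 pos [501.7 185.3  26.5] ang 9.16 F [-0.5  0.6  1.8] T [ 0.21 -0.01  0.03] w 59.1
  to go: shift [ 0.12 -0.    0.11] turn [ 0.06 -0.03 -0.01]
F tool-x -0.4 tool-z 0.7 down 1.8 T tool [ 0.21 -0.03 -0.05] qd 0.007
```

>>> {"api": "apply_moves", "payload": {
  "increments": [
    [[0.1, 0, 0.1, 0, 0, 0, 55], [0.1, 0, 0.1, 0, 0, 0, 55], [0, 0, 0, 0, 0, 0, 55]]
  ]
}}

```text
time: 15.6
tool_pos: [502.7, 186.2, 27.0]
tcp_rot: [0.711, 0.051, -0.059, -0.699]
wrist_force: [0.2, 1.0, 0.4]
grip_width: 59.0
```

Run:
```python
from h import *
go(504.6,189.1,26.5,9.3); fl()
```

```text
t 15.6 pos [502.7 186.2  27. ] ang 8.98 F [0.2 1.  0.4] T [0.14 0.03 0.01] w 59.0
  to go: shift [0.08 0.01 0.09] turn [ 0.17 -0.06 -0.15]
F tool-x 0.4 tool-z 0.9 down 0.4 T tool [ 0.14 -0.01  0.01] qd 0.022
```

>>> {"api": "apply_moves", "payload": {
  "increments": [
    [[0.05, 0.02, 0.05, 0.2, -0.05, -0.15, 55], [0.05, 0.02, 0.05, 0.05, 0, -0.05, 55], [0.05, 0.02, 0.05, 0.05, 0, -0.05, 55]]
  ]
}}

```text
time: 15.85
tool_pos: [503.1, 186.6, 26.3]
tcp_rot: [-0.703, -0.057, 0.056, 0.706]
wrist_force: [-7.6, -5.9, 16.2]
grip_width: 59.2
```

Run:
```python
from h import *
go(504.6,189.1,26.5,9.3); fl()
```

```text
t 15.85 pos [503.1 186.6  26.3] ang 9.17 F [-7.6 -5.9 16.2] T [-1.03  1.5   0.14] w 59.2
  to go: shift [ 0.06 -0.01  0.07] turn [-0.04 -0.03  0.01]
F tool-x -8.5 tool-z -4.6 down 16.2 T tool [-0.78 -0.13  1.65] qd 0.04
```

>>> {"api": "apply_moves", "payload": {
  "increments": [
    [[0.08, 0, 0.1, 0, 0, 0, 55], [0.08, 0, 0.1, 0, 0, 0, 55], [0.08, 0, 0.1, 0.02, 0, 0, 55]]
  ]
}}

```text
time: 16.1
tool_pos: [503.4, 187.2, 26.8]
tcp_rot: [0.708, 0.05, -0.06, -0.702]
wrist_force: [-8.1, -8.4, 13.6]
grip_width: 59.2
```

Run:
```python
from h import *
go(504.6,189.1,26.5,9.3); fl()
```

```text
t 16.1 pos [503.4 187.2  26.8] ang 8.92 F [-8.1 -8.4 13.6] T [-1.59  1.5   0.01] w 59.2
  to go: shift [0.05 0.01 0.06] turn [ 0.09 -0.08 -0.16]
F tool-x -9.5 tool-z -7.2 down 13.6 T tool [-1.33 -0.    1.72] qd 0.102
```

>>> {"api": "apply_moves", "payload": {
  "increments": [
    [[0.08, -0.02, 0.1, 0.08, -0.08, -0.12, 55], [0.08, -0.02, 0.1, 0.04, -0.02, -0.06, 55], [0.08, -0.01, 0.1, 0.04, -0.02, -0.06, 55], [0.08, -0.01, 0.1, 0.04, -0.02, -0.06, 55]]
  ]
}}

```text
time: 16.43
tool_pos: [504.0, 188.1, 26.7]
tcp_rot: [0.708, 0.055, -0.06, -0.702]
wrist_force: [-6.2, -8.3, 12.6]
grip_width: 59.6
```

Run:
```python
from h import *
go(504.6,189.1,26.5,9.3); fl()
```

```text
t 16.43 pos [504.  188.1  26.7] ang 9.28 F [-6.2 -8.3 12.6] T [-1.49  1.31 -0.06] w 59.6
  to go: shift [0.03 0.01 0.03] turn [ 0.09 -0.   -0.09]
F tool-x -7.6 tool-z -7.3 down 12.6 T tool [-1.26  0.05  1.54] qd 0.016
```

>>> {"api": "apply_moves", "payload": {
  "increments": [
    [[0.1, -0.02, 0.12, 0.06, 0, -0.08, 55], [0.1, -0.02, 0.12, 0.04, 0, -0.06, 55], [0.1, -0.02, 0.12, 0.04, 0, -0.06, 55], [0.1, -0.02, 0.12, 0.04, 0, -0.06, 55]]
  ]
}}

```text
time: 16.77
tool_pos: [504.2, 188.7, 26.8]
tcp_rot: [0.71, 0.051, -0.058, -0.7]
wrist_force: [-6.9, -6.8, 11.5]
grip_width: 59.1
```

Run:
```python
from h import *
go(504.6,189.1,26.5,9.3); fl()
```

```text
t 16.77 pos [504.2 188.7  26.8] ang 8.86 F [-6.9 -6.8 11.5] T [-1.66  1.41  0.02] w 59.1
  to go: shift [0.01 0.01 0.01] turn [ 0.15 -0.09 -0.13]
F tool-x -7.9 tool-z -5.8 down 11.5 T tool [-1.43 -0.03  1.65] qd 0.036
```

>>> {"api": "apply_moves", "payload": {
  "increments": [
    [[0.12, -0.04, 0.14, 0.1, -0.08, -0.1, 55], [0.12, -0.03, 0.14, 0.05, 0, -0.06, 55], [0.12, -0.03, 0.14, 0.05, 0, -0.06, 55], [0.12, -0.03, 0.14, 0.05, 0, -0.06, 55], [0.12, -0.03, 0.14, 0.05, 0, -0.06, 55]]
  ]
}}

```text
time: 17.18
tool_pos: [504.3, 189.1, 27.2]
tcp_rot: [0.713, 0.046, -0.061, -0.697]
wrist_force: [-8.6, -10.3, 11.2]
grip_width: 59.4
```

Run:
```python
from h import *
go(504.6,189.1,26.5,9.3); fl()
```

```text
t 17.18 pos [504.3 189.1  27.2] ang 8.67 F [ -8.6 -10.3  11.2] T [-1.88  1.5   0.23] w 59.4
  to go: shift [ 0.01  0.02 -0.  ] turn [ 0.23 -0.12 -0.26]
F tool-x -10.3 tool-z -9.1 down 11.2 T tool [-1.63 -0.23  1.76] qd 0.058
```

>>> {"api": "apply_moves", "payload": {
  "increments": [
    [[0.1, -0.02, 0.12, 0.3, -0.12, -0.3, 55], [0.12, -0.02, 0.14, 0.2, -0.08, -0.2, 55], [0.12, -0.02, 0.14, 0.15, -0.05, -0.15, 55], [0.12, -0.02, 0.14, 0.15, -0.05, -0.15, 55]]
  ]
}}

```text
time: 17.52
tool_pos: [504.1, 189.2, 26.6]
tcp_rot: [-0.695, -0.064, 0.054, 0.714]
wrist_force: [-6.3, -8.6, 14.7]
grip_width: 59.1
```

Run:
```python
from h import *
go(504.6,189.1,26.5,9.3); fl()
```

```text
t 17.52 pos [504.1 189.2  26.6] ang 9.58 F [-6.3 -8.6 14.7] T [-2.45  2.23 -0.21] w 59.1
  to go: shift [ 0.02  0.   -0.01] turn [-0.29  0.06  0.17]
F tool-x -7.4 tool-z -7.1 down 14.7 T tool [-2.04  0.24  2.6 ] qd 0.107
```

>>> {"api": "apply_moves", "payload": {
  "increments": [
    [[0.12, -0.02, 0.12, -0.15, 0.05, 0.1, 55], [0.12, -0.02, 0.12, 0, 0, 0, 55], [0.15, -0.02, 0.15, 0.05, 0, -0.05, 55], [0.15, -0.02, 0.15, 0.08, 0, -0.08, 55]]
  ]
}}

```text
time: 17.85
tool_pos: [504.4, 189.3, 26.7]
tcp_rot: [0.707, 0.05, -0.062, -0.703]
wrist_force: [-12.5, -11.9, 16.6]
grip_width: 59.3
```

Run:
```python
from h import *
go(504.6,189.1,26.5,9.3); fl()
p,d=grab_frame("scene"); cv2.imwrite("pics/scene3.png",cv2.resize(p[150:220,270:360,::-1],None,fx=8,fy=8,interpolation=2))
for c in ("scene","top"):
    if c=="top": grab_frame(c)
    print(c,[(np.round(r['position'],1).tolist(),round(r['score'],2)) for r in finder.pinpoint("housing_center",c)[:4]])
```

```text
t 17.85 pos [504.4 189.3  26.7] ang 9.05 F [-12.5 -11.9  16.6] T [-2.2   1.95  0.4 ] w 59.3
  to go: shift [ 0.01  0.01 -0.01] turn [ 0.05 -0.05 -0.2 ]
F tool-x -14.5 tool-z -9.8 down 16.6 T tool [-1.87 -0.37  2.27] qd 0.049
scene [([730.1, -169.7, 26.0], 0.71), ([504.6, 190.8, 37.7], 0.67), ([581.6, -78.1, 27.5], 0.55)]
top [([725.6, -170.7, 28.0], 0.56), ([717.6, -354.9, -0.0], 0.31)]
```

View pics/scene3.png

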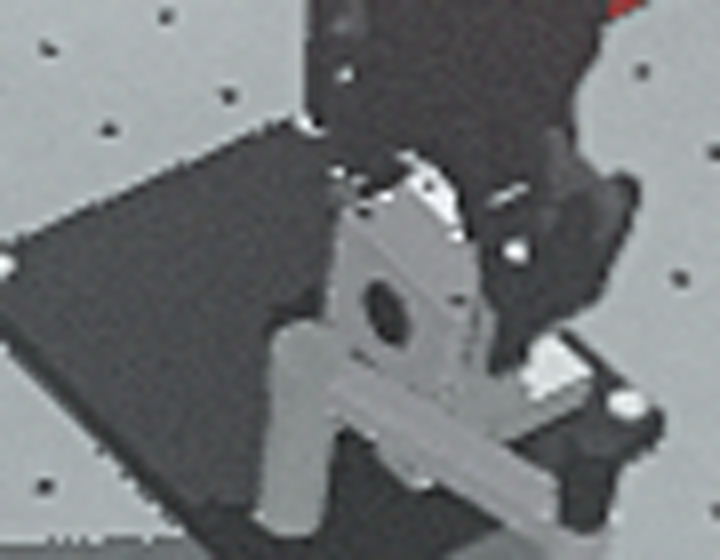

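The housing is seated at (410,290) against the short stop bar, and the pins are no longer visible. Checking how the steady hold behaves.

Run:
```python
from h import *
go(504.6,189.1,26.5,9.3); fl()
```

```text
t 18.05 pos [504.4 189.3  26.7] ang 9.05 F [-10.7 -11.7  16.1] T [-2.14  1.9   0.4 ] w 59.3
  to go: shift [ 0.01  0.01 -0.01] turn [ 0.04 -0.05 -0.19]
F tool-x -12.7 tool-z -10.0 down 16.1 T tool [-1.82 -0.37  2.21] qd 0.001
```

>>> {"api": "apply_moves", "payload": {
  "increments": [
    [[0.15, -0.02, 0.18, 0.15, 0, -0.2, 55], [0.16, -0.02, 0.2, 0.1, 0, -0.1, 55], [0.17, -0.02, 0.22, 0.1, 0, -0.1, 55], [0.17, -0.02, 0.22, 0.1, 0, -0.1, 55]]
  ]
}}

```text
time: 18.38
tool_pos: [504.4, 189.3, 26.7]
tcp_rot: [0.708, 0.05, -0.061, -0.702]
wrist_force: [-12.5, -15.8, 20.0]
grip_width: 59.3
```

Run:
```python
from h import *
go(504.6,189.1,26.5,9.3); fl(); grab_frame("top");grab_frame("top");grab_frame("top"); go(504.6,189.1,26.5,9.3); fl()
```

```text
t 18.38 pos [504.4 189.3  26.7] ang 8.99 F [-12.5 -15.8  20. ] T [-3.03  2.08  0.66] w 59.3
  to go: shift [ 0.01  0.01 -0.01] turn [ 0.08 -0.06 -0.18]
F tool-x -15.1 tool-z -13.8 down 20.0 T tool [-2.67 -0.63  2.52] qd 0.056
t 18.53 pos [504.3 189.3  26.7] ang 8.99 F [-12.5 -15.6  20. ] T [-3.    2.05  0.62] w 59.3
  to go: shift [ 0.01  0.01 -0.01] turn [ 0.08 -0.06 -0.18]
F tool-x -15.1 tool-z -13.6 down 20.0 T tool [-2.65 -0.59  2.49] qd 0.002
```

>>> {"api": "apply_moves", "payload": {
  "increments": [
    [[0.16, -0.03, 0.22, 0.1, 0, -0.25, 55], [0.16, -0.03, 0.22, 0.1, 0, -0.2, 55], [0.16, -0.03, 0.22, 0.1, 0, -0.2, 55]]
  ]
}}

```text
time: 18.78
tool_pos: [504.2, 189.2, 26.6]
tcp_rot: [0.71, 0.057, -0.051, -0.7]
wrist_force: [-8.8, -14.0, 18.6]
grip_width: 59.3
```

Run:
```python
from h import *
go(504.6,189.1,26.5,9.3); fl(); grab_frame("top");grab_frame("top");grab_frame("top"); go(504.6,189.1,26.5,9.3); fl()
```

```text
t 18.78 pos [504.2 189.2  26.6] ang 8.79 F [ -8.8 -14.   18.6] T [-2.9   2.78  0.37] w 59.3
  to go: shift [ 0.01  0.   -0.01] turn [ 0.17 -0.1   0.09]
F tool-x -10.7 tool-z -12.8 down 18.6 T tool [-2.44 -0.43  3.18] qd 0.101
t 18.93 pos [504.2 189.2  26.6] ang 8.79 F [ -9.2 -14.   16.7] T [-2.9   2.45  0.38] w 59.3
  to go: shift [ 0.01  0.01 -0.01] turn [ 0.17 -0.1   0.09]
F tool-x -11.1 tool-z -12.7 down 16.7 T tool [-2.48 -0.44  2.86] qd 0.003
```

>>> {"api": "apply_moves", "payload": {
  "increments": [
    [[0.17, -0.03, 0.21, 0.2, -0.15, -0.02, 55], [0.18, -0.03, 0.22, 0.15, -0.1, -0.1, 55], [0.18, -0.03, 0.22, 0.15, -0.08, -0.14, 55]]
  ]
}}

```text
time: 19.18
tool_pos: [504.3, 189.3, 26.6]
tcp_rot: [0.705, 0.057, -0.062, -0.704]
wrist_force: [-12.0, -13.5, 18.1]
grip_width: 59.1
```

Run:
```python
from h import *
go(504.6,189.1,26.5,9.3); fl(); grab_frame("top");grab_frame("top");grab_frame("top"); go(504.6,189.1,26.5,9.3); fl()
```

```text
t 19.18 pos [504.3 189.3  26.6] ang 9.64 F [-12.  -13.5  18.1] T [-3.07  2.16 -0.59] w 59.1
  to go: shift [ 0.01  0.   -0.01] turn [ 0.02  0.07 -0.08]
F tool-x -14.2 tool-z -11.3 down 18.1 T tool [-2.66  0.6   2.65] qd 0.053
t 19.33 pos [504.3 189.3  26.6] ang 9.64 F [-12.6 -14.   17.8] T [-3.01  2.08 -0.5 ] w 59.0
  to go: shift [ 0.01  0.   -0.01] turn [ 0.02  0.07 -0.07]
F tool-x -14.9 tool-z -11.7 down 17.8 T tool [-2.61  0.51  2.56] qd 0.003
```

>>> {"api": "apply_moves", "payload": {
  "increments": [
    [[0.17, -0.04, 0.23, 0.12, 0.06, -0.14, 55], [0.18, -0.04, 0.25, 0.12, 0, -0.12, 55], [0.18, -0.04, 0.25, 0.12, -0.03, -0.12, 55]]
  ]
}}

```text
time: 19.58
tool_pos: [504.3, 189.3, 26.6]
tcp_rot: [0.707, 0.053, -0.059, -0.703]
wrist_force: [-10.8, -17.5, 15.7]
grip_width: 58.9
```

Run:
```python
from h import *
go(504.6,189.1,26.5,9.3); fl(); grab_frame("top");grab_frame("top");grab_frame("top"); go(504.6,189.1,26.5,9.3); fl()
```

```text
t 19.58 pos [504.3 189.3  26.6] ang 9.11 F [-10.8 -17.5  15.7] T [-3.22  1.92  0.41] w 58.9
  to go: shift [ 0.01  0.   -0.01] turn [ 0.07 -0.04 -0.11]
F tool-x -13.6 tool-z -15.6 down 15.7 T tool [-2.88 -0.39  2.41] qd 0.041
t 19.73 pos [504.3 189.4  26.6] ang 9.1 F [-11.7 -16.9  16.4] T [-3.26  2.    0.44] w 59.2
  to go: shift [ 0.01  0.   -0.01] turn [ 0.06 -0.04 -0.11]
F tool-x -14.4 tool-z -15.0 down 16.4 T tool [-2.91 -0.43  2.48] qd 0.002
```

>>> {"api": "apply_moves", "payload": {
  "increments": [
    [[0.18, -0.04, 0.24, 0.12, -0.07, -0.18, 55], [0.18, -0.04, 0.24, 0.12, -0.05, -0.16, 55], [0.18, -0.04, 0.24, 0.12, -0.05, -0.16, 55]]
  ]
}}

```text
time: 19.98
tool_pos: [504.3, 189.3, 26.6]
tcp_rot: [0.708, 0.056, -0.058, -0.702]
wrist_force: [-10.8, -14.9, 15.4]
grip_width: 59.4
```

Run:
```python
from h import *
go(504.6,189.1,26.5,9.3); fl(); grab_frame("top");grab_frame("top");grab_frame("top"); go(504.6,189.1,26.5,9.3); fl()
```

```text
t 19.98 pos [504.3 189.3  26.6] ang 9.31 F [-10.8 -14.9  15.4] T [-2.99  2.23 -0.08] w 59.4
  to go: shift [ 0.01  0.   -0.01] turn [ 0.1   0.   -0.04]
F tool-x -13.1 tool-z -13.1 down 15.4 T tool [-2.59  0.07  2.69] qd 0.022
t 20.13 pos [504.3 189.4  26.6] ang 9.31 F [-11.  -15.3  15.1] T [-3.07  2.1  -0.1 ] w 59.2
  to go: shift [ 0.01  0.   -0.01] turn [ 0.1   0.   -0.04]
F tool-x -13.4 tool-z -13.5 down 15.1 T tool [-2.69  0.09  2.57] qd 0.002
```

Yaw moment is now about zero and the forces are even. A slightly firmer final press, then a check.

>>> {"api": "apply_moves", "payload": {
  "increments": [
    [[0.2, -0.04, 0.26, 0.13, -0.05, -0.17, 55], [0.21, -0.04, 0.27, 0.13, -0.05, -0.17, 55]]
  ]
}}

```text
time: 20.3
tool_pos: [504.3, 189.3, 26.6]
tcp_rot: [0.709, 0.057, -0.058, -0.701]
wrist_force: [-13.0, -17.8, 20.7]
grip_width: 59.5
```

Run:
```python
from h import *
go(504.6,189.1,26.5,9.3); fl()
p,d=grab_frame("scene"); t,_=grab_frame("top"); a=cv2.resize(p[150:215,275:350,::-1],(450,390),interpolation=2); b=cv2.resize(t[165:235,185:250,::-1],(350,390),interpolation=2)
cv2.imwrite("pics/final.png",np.hstack([a,b]))
for n in ("post","cube","tube","driver","clamp_knob"): print(n,[(np.round(r['position']).tolist(),round(r['score'],2)) for r in finder.pinpoint(n,"scene")[:2]])
go(504.6,189.1,26.5,9.3); fl()
```

```text
t 20.3 pos [504.3 189.3  26.6] ang 9.29 F [-13.  -17.8  20.7] T [-3.45  2.77 -0.02] w 59.5
  to go: shift [ 0.01  0.   -0.01] turn [ 0.13 -0.   -0.03]
F tool-x -15.8 tool-z -15.7 down 20.7 T tool [-2.96 -0.01  3.3 ] qd 0.026
post [([483.0, -266.0, -1.0], 0.9)]
cube [([485.0, -97.0, 1.0], 0.52)]
tube [([356.0, -163.0, -1.0], 0.59)]
driver []
clamp_knob [([252.0, -305.0, 105.0], 0.87), ([644.0, 151.0, 104.0], 0.73)]
t 20.65 pos [504.3 189.3  26.6] ang 9.29 F [-11.9 -18.3  19.6] T [-3.41  2.62 -0.07] w 59.5
  to go: shift [ 0.01  0.   -0.01] turn [ 0.13 -0.   -0.03]
F tool-x -14.7 tool-z -16.4 down 19.6 T tool [-2.94  0.04  3.14] qd 0.001
```

View pics/final.png

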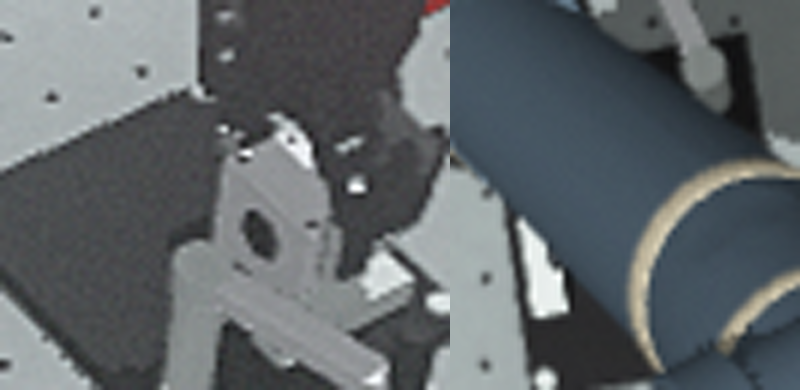

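The housing stands upright at (270,210) against the stop bar, the clamp is swung clear, and the push is steady. Handing in.

```bash
python3 -c "
from rig import bot
print(bot.job_done())"
```

```text
the job is handed in; nothing more can be done
None
```

I swung the clamp arm open by about 95° and set the silver housing upright on the black nest's plate. I then pressed it into the corner and handed the job in at about 20.7 s, still gripped and pushing.

**Last checks that passed**
- **Push:** it held steady at about 14.7 N towards the short stop and 16.4 N towards the long stop, plus about 20 N downwards.
- **Fully home:** the tool position stayed within 0.1–0.2 mm, at (504.3, 189.3) mm, as the push rose from about 8 to 16 N. It lies within 1 mm of the seat position I had measured. The moment about the vertical was about zero, so the housing appears flush with the long stop.
- **Lying flat:** the tool height was 26.6 mm, against 26.4 mm expected for a housing flat on the plate.
- **Clamp:** the knob was last found at (644, 151) mm, clear of the seat.
- **Other parts:** the post, cube and tube ring were found within about 5 mm of where they started.

**Checks that failed or disagreed**
- The network did not find the screwdriver in the last look. The arm's path went nowhere near it.
- In the last top picture the arm hid the seat, so I never saw the pins pushed in. That they are flush is judged from force and position only.
- The two cameras disagreed by about 5 mm in x, so I relied on contact for the final fit.
- While pressing, the tool's tilt and turn drifted by up to about 1.5°. I corrected this before the final press, and the last reading was about 0.7° off vertical.

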